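# Brake lever check on a trolley push bar

### The arm

A 7-joint arm with a two-finger parallel gripper is mounted at the origin on the work surface. World frame = base frame: x ahead of the robot, y to its left, z up, the work surface at z = 0. Lengths are in m, angles in rad, forces in N, time in s.
With the tool pointing down it reaches from about 0.4 to 0.9 m from the base axis. Payload 5.5 kg.
Tool frame: the origin (TCP) lies midway between the tips of the shut fingers; the grasp point (between the pads) lies 19 mm behind it; z points along the fingers, y is the line along which they close (so a half turn about z gives the same grasp; the last joint's range is limited). The gripper opens to 92 mm and grips with 3 to 60 N. Pads are 19 mm wide; open, the fingers measure 130 mm over their backs; the gripper's body (75 mm by 190 mm) begins 47 mm behind the grasp point.
Start: joints at [1.486, 0.501, -0.427, 1.55, 0.221, 1.138, -0.21], TCP at [0.222, -0.611, 0.227] pointing down, gripper open.
Joint ranges: [-2.88, 2.88], [-0.31, 2.03], [-1.54, 1.56], [0.2, 2.42], [-1.41, 4.55], [0.19, 2.02], [-2.57, 2.57]. Speed limits (rad/s): [2.57, 2.57, 3.14, 3.14, 3.14, 3.14, 3.14].

### API

Orientations are given as a unit quaternion [w, x, y, z].
In Python, from station import r gives the robot as it stands.
- The arm moves only by the shell command python3 -m creep 'ROWS' [FORCE]. ROWS is JSON, a list that holds one entry, the list of rows, each a list of 7 numbers: the shift along the world's x, y, z in cm, then the turn, a rotation vector about the world's x, y, z in degrees, then the closure, from -1 (fully open) to 1 (shut). In form: [[[tx, ty, tz, ax, ay, az, gripper], ...]]. A call has 1 to 10 rows; each row shifts and turns the commanded pose from where the row before left it; what a row does not reach is not made up. A row lasts 1/8 s, in which the tool goes at most 62.5 mm and 10.7 degrees, less where a joint would pass 70% of its speed; a pose out of reach is approached as far as the arm can. A call with a gripper value outside its range is refused whole. The fingers move at their own pace and stop on an object; FORCE is the grip in N (left out, the last holds). Time passes only in rows, so rows that do not move let the fingers close. It gives the time, the measured TCP pose, the force, the opening and the grip force at its end, in the units of the state.
- r.get_obs(): the state, without advancing time (a new reading comes with each control period).
- r.snapshot(name): name is "side" or "top"; returns the picture (420x560x3 uint8, red, green, blue); there is no depth.
- r.calibration(name): a dict with "fx", "fy", "cx", "cy" (pixels), "position" and "rotation" of the camera in the world. Camera axes: x right, y down, z forward; pixel columns grow to the right and rows downward; lengths in m; the calibration is good to about 2 mm. A picture is of the moment at which its call begins. calibration takes no time and is no camera call.
- r.hand_in(): hands the job in; it is judged then, once.
Trained networks look in the newest picture that a camera, given by its name, has taken for a name from the list of things; names that differ only in an ending like _2 or _b are one class to them, and where a whole thing is asked for, a point or a joint stands for the part that bears it (a point fixed in the world has none). Each returns a list of dicts, best first, with "p" (0 to 1); they miss things now and then, are a little off and sometimes report something else, mostly with a low value. They report only what shows in the picture. A call takes as long as a camera call. They do not tell look-alikes from the thing itself.
- r.search_frame(camera, thing): "at" ([x, y, z] in m, in world coordinates, good to about 4 mm: the middle of the surface that is visible of it).
- r.cut_out(camera, thing): "pixels" (420x560 bool, what is visible of it).
The state is a dict: "clock": time; "qpos": joint angles; "qd": joint speeds; "joint_efforts": joint torques, N m; "tool_pos": TCP position; "orientation": TCP orientation; "contact_force": force on the tool from outside, world axes, zero at the start; "wrist_torque": the same for the moment, N m; "gripper_width": finger opening in m; "gripper_force": force on a finger pad.
Only numpy, scipy, OpenCV 4.12 (cv2) and the standard library are available. Lean on these libraries where they do the work, as an engineer would, in place of code of your own. Each camera call takes 0.05 s, during which the arm holds its last target. There are 200 camera calls.

### The job

Check the long brake lever on the trolley push bar: with the outside of your fingers against its outer face, press it in towards the bar as far as it goes (it should stop short of the grip), let it spring all the way back out, then press it in to its stop a second time and finish while holding it there. Press firmly but do not force it, do not pinch the lever or squeeze it against the bar, and do not touch the grip behind it. Leave the short lever, the bottles, the tin and the brush alone.

Things in the scene. Friction and masses are not known exactly. Their poses are not given: they have to be found in the camera images.
- stand: Fixed plywood stand with a level steel push bar (22 mm thick, 500 long, axis 120 mm above the table). Base 130 x 150 x 18 mm; uprights 45 mm either side of the middle, 136 mm high. Origin: middle of the base's underside. x: level, from the bar to the side where both levers are (away from the robot, bar some turn); y: along the bar to the end with the long brake lever; z up.
- grip: Black rubber grip on the bar behind the long lever, 32 mm thick (38 mm at its end collars) and 135 mm long. Origin: its centre, on the bar's axis, at stand (0, 172.5, 120) mm; y along the bar. Not to be touched.
- brake_pad (a point): Where to press: on the long brake lever's outer face, 90 mm from its pivot, half-way up. Moves with the lever. x points level out of the face (press along -x), y along the blade to its tip, z up. Plain straight aluminium blade, 120 mm from pivot to the centre of its round end (radius 9 mm), 10 mm thick, 18 mm tall, 120 mm above the table with nothing beneath.
- brake_pivot (a point): Vertical pivot axis of the long lever, at blade mid-height: at (50, 82, 120) mm in the stand's frame, and (-5, -90, 0) mm in brake_pad's. A black clamp (jaws 44 x 18 mm, up to 143 mm above the table) holds it to the bar. Axes as the stand's.
- brake_lever (a joint): Angle of the long lever (rad): 0 at rest, splayed 0.2 rad out from the bar; grows as pressed in, turning about +z; 0.35 at its hard stop, where brake_pad has moved 32 mm and the blade still clears the grip by several mm. A spring returns it: at brake_pad about 2.5 N starts it, 5.5 N just before the stop; then the force rises steeply.
- short_lever (a joint): Angle of the short lever (60 mm long, same make) on the other half of the bar: 0 at rest, grows as pressed in. To be left alone.
- short_tip (a point): Outer face of the short lever near its tip, 60 mm from its pivot; x points out of the face.
- tall_bottle: Loose amber bottle, 60 mm across and 140 mm tall, standing. Origin: centre of its underside.
- small_bottle: Loose amber bottle, 36 mm across and 75 mm tall, standing. Origin: centre of its underside.
- tin: Loose tin, 76 mm across and 85 mm tall, standing. Origin: centre of its underside.
- brush: Loose paint brush lying flat on the table, handle towards its -x. Origin: under its middle.
Not all that is in view belongs to the job. What is shaped like the small_bottle but purple is not meant.

How it is judged:
By the outcome, as a careful person would: the job done as asked, in the order asked, and still so for the second after the job is handed in, while the arm keeps its last pose, push and grip.
It also fails if it takes over 42 s, if anything falls off the work surface, if the arm or the gripper's body presses on something with over 40 N, if the wrist force passes 120 N, or if a joint passes its speed limit or range.

## Working session

There is one attempt and no reset: what is moved stays moved. The work goes in short steps, Python scripts to look and compute and a shell command to move; the robot and the scene stay as the last step left them, time stands still between calls to the robot, and variables do not carry over. Pictures are saved under pics/ and viewed, at most 10 in all, crops included, and the job is handed in when it is done.

```bash
mkdir -p pics; python3 - <<'E'
from station import r
import cv2,numpy as np
for c in("side","top"):
    im=r.snapshot(c);cv2.imwrite(f"pics/{c}0.png",im[:,:,::-1])
    k=r.calibration(c);print(c,k["fx"],k["cx"],k["cy"],k["position"],np.round(k["rotation"],3).tolist())
    for t in("stand","grip","brake_pad","brake_pivot","short_tip","tall_bottle","small_bottle","tin","brush"):
        print(t,[(np.round(d["at"],3).tolist(),round(d["p"],2)) for d in r.search_frame(c,t)[:3]])
o=r.get_obs();print(o)
E
```

```text
side 390.05232224218076 280.88827504252 210.28076808624863 [0.5000774  0.63364853 0.58505007] [0.033, -0.064, 0.891, -0.448]
stand [([0.469, 0.078, 0.124], 0.96)]
grip [([0.496, 0.2, 0.132], 0.85)]
brake_pad [([0.551, 0.156, 0.124], 0.87)]
brake_pivot [([0.466, 0.075, 0.121], 0.72)]
short_tip []
tall_bottle [([0.632, -0.019, 0.069], 0.81), ([0.553, 0.159, 0.126], 0.43)]
small_bottle [([0.579, -0.147, 0.038], 0.73), ([0.602, -0.215, 0.041], 0.57), ([0.625, 0.144, 0.018], 0.56)]
tin [([0.496, -0.207, 0.073], 0.76), ([0.636, -0.019, 0.072], 0.68)]
brush [([0.623, 0.145, 0.017], 0.88)]
top 422.3930722660487 280.6643461680282 203.4505294237328 [ 0.46040491 -0.02811039  0.89744569] [0.049, -0.705, 0.705, -0.061]
stand [([0.551, 0.152, 0.131], 0.67), ([0.466, 0.018, 0.133], 0.66)]
grip [([0.497, 0.186, 0.132], 0.76), ([0.556, 0.151, 0.128], 0.67)]
brake_pad [([0.553, 0.153, 0.131], 0.94)]
brake_pivot [([0.466, 0.019, 0.129], 0.91)]
short_tip [([0.479, -0.108, 0.127], 0.57)]
tall_bottle [([0.624, -0.038, 0.098], 0.77)]
small_bottle [([0.58, -0.151, 0.051], 0.75), ([0.596, -0.222, 0.052], 0.51)]
tin [([0.484, -0.223, 0.083], 0.61)]
brush [([0.628, 0.14, 0.021], 0.93)]
{'clock': 1.0, 'qpos': array([ 1.48619871,  0.50090888, -0.42699917,  1.5503737 ,  0.22078062,
        1.13828052, -0.21029946]), 'qd': array([-4.79998586e-04,  4.44562339e-04, -2.53973765e-04,  1.38853869e-03,
        7.39583350e-06, -5.43358372e-04, -7.97935002e-04]), 'joint_efforts': array([-1.16648698e-03, -5.66446888e+01, -5.81089497e+00, -2.79507744e+01,
       -6.64839428e-02,  2.07123271e-02,  1.26217202e-05]), 'tool_pos': array([ 0.22158664, -0.6110846 ,  0.22673398]), 'orientation': array([1.85241710e-05, 9.84916327e-01, 1.73031291e-01, 3.47178433e-05]), 'contact_force': array([ 0.20468542,  0.08954835, -0.55503478]), 'wrist_torque': array([-0.00965651,  0.04262263,  0.02444197]), 'gripper_force': 0.0, 'gripper_width': 0.09172317241630873}
```

View pics/side0.png

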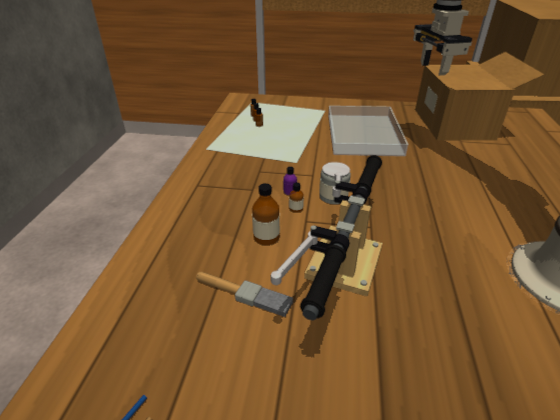

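View pics/top0.png

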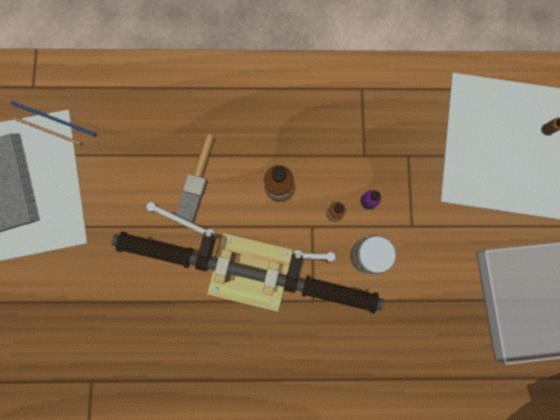

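```bash
cat >h.py <<'E'
from station import r
import numpy as np,cv2
from scipy.spatial.transform import Rotation as R
from scipy.optimize import least_squares
def cam(c):
    k=r.calibration(c);q=np.array(k["rotation"])
    M=R.from_quat(q[[1,2,3,0]]).as_matrix() if q.size==4 else q
    return k,M
def proj(c,P):
    k,M=cam(c);p=(np.atleast_2d(P)-k["position"])@M
    return np.c_[k["fx"]*p[:,0]/p[:,2]+k["cx"],k["fy"]*p[:,1]/p[:,2]+k["cy"]]
def atz(c,uv,z):
    k,M=cam(c);d=M@[(uv[0]-k["cx"])/k["fx"],(uv[1]-k["cy"])/k["fy"],1]
    return k["position"]+d*(z-k["position"][2])/d[2]
E
python3 - <<'E'
from h import *
print(atz("top",(151,207),.129),atz("top",(209,233),.129),atz("side",(277,277),.12))
m={}
for c in("side","top"):
    for t in("brake_pad","grip"):
        d=r.cut_out(c,t)
        if not d: continue
        p=np.array(d[0]["pixels"]);ys,xs=np.nonzero(p);m[c,t]=p
        print(c,t,d[0]["p"],p.sum(),xs.min(),xs.max(),ys.min(),ys.max(),cv2.minAreaRect(np.c_[xs,ys].astype(np.float32)))
im=r.snapshot("top");cv2.imwrite("pics/t.png",cv2.resize(im[180:320,90:290,::-1],None,fx=4,fy=4,interpolation=cv2.INTER_CUBIC))
# stand fit: bar ends + pivot + tip, params x,y,yaw
S=np.array([[0,250,120],[0,-250,120],[50,82,129],[50+120*np.sin(.2),82+120*np.cos(.2),129]])/1e3
uv=np.array([[116,241],[381,304],[209,233],[151,207]])
def W(p,S):return R.from_euler("z",p[2]).apply(S)+[p[0],p[1],0]
s=least_squares(lambda p:(proj("top",W(p,S))-uv).ravel(),[.46,.02,-.2],loss="soft_l1")
print(s.x,s.fun.round(1) if 0 else (proj("top",W(s.x,S))-uv).round(1).tolist())
print("side",proj("side",W(s.x,S)).round(1).tolist())
E
```

```text
[0.57425281 0.19597572 0.129     ] [0.52652626 0.08899813 0.129     ] [0.57026989 0.19609279 0.12      ]
side brake_pad 0.62 606 270 316 233 285 ((292.2596740722656, 258.9337158203125), (12.636000633239746, 64.36927032470703), 41.987213134765625)
side grip 0.56 1484 299 345 245 317 ((324.4513854980469, 280.0430908203125), (26.45035743713379, 73.24188995361328), 25.253162384033203)
top brake_pad 0.6 332 147 205 203 232 ((176.02960205078125, 217.4290008544922), (63.15385055541992, 8.923078536987305), 22.61986541748047)
top grip 0.63 1366 116 192 231 267 ((153.3235321044922, 249.20590209960938), (76.39871978759766, 20.615528106689453), 14.03624439239502)
[ 0.45664654  0.01950432 -0.23275843] [[-1.8, -0.8], [1.0, -0.1], [0.7, 1.3], [-0.4, -0.2]]
side [[307.7, 314.0], [373.0, 158.7], [311.1, 232.8], [274.3, 273.1]]
```

View pics/t.png

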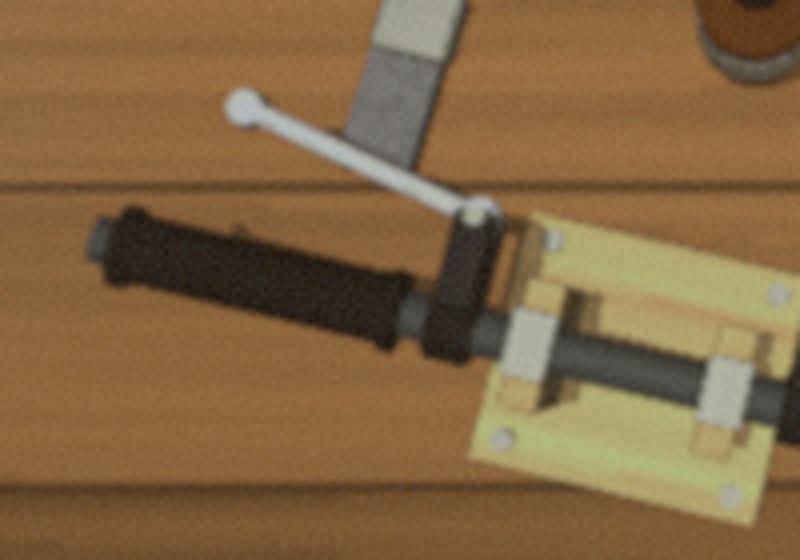

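The views show the long lever's tip at top (151,207) and side (277,277), and its pivot at top (210,233). The area outside it is free except for the flat brush. I'll approach high, with the fingers shut.

```bash
python3 -m creep '[[[0,0,4,0,0,0,1],[3,2,2,0,0,2,1],[4,4,0,0,0,4,1],[4,4,0,0,0,4,1],[4,4,0,0,0,4,1],[4,4,0,0,0,4,1],[4,4,0,0,0,4,1],[4,4,0,0,0,4,1],[2,5,0,0,0,4,1],[2,5,0,0,0,4,1]]]' 10
python3 -m creep '[[[2,5,0,0,0,3,1],[2,5,0,0,0,3,1],[2,5,0,0,0,3,1],[2,5,0,0,0,2,1],[0,5,0,0,0,0,1],[0,5,0,0,0,0,1],[0,5,0,0,0,0,1],[0,5,0,0,0,0,1],[0,0,0,0,0,0,1]]]'
```

```text
clock: 2.5
tool_pos: [0.5329, -0.2475, 0.287]
orientation: [-0.0, 0.89, 0.456, 0.0]
contact_force: [0.8, 0.0, 0.1]
gripper_width: 0.0011
gripper_force: 0.0
clock: 3.62
tool_pos: [0.6092, 0.1574, 0.2876]
orientation: [-0.002, 0.841, 0.542, 0.001]
contact_force: [-0.9, -0.0, 0.4]
gripper_width: 0.0005
gripper_force: 0.0
```

```bash
python3 -m creep '[[[0.8,-1.2,-3,0,0,0,1],[0,0,-4,0,0,0,1],[0,0,-4,0,0,0,1],[0,0,-4,0,0,0,1],[0,0,-3.2,0,0,0,1],[0,0,0,0,0,0,1],[0,0,0,0,0,0,1]]]'
python3 - <<'E'
from h import *
a=r.snapshot("side")[170:310,200:400,::-1];b=r.snapshot("top")[170:310,90:290,::-1]
cv2.imwrite("pics/n1.png",np.vstack([cv2.resize(x,None,fx=2.1,fy=2.1,interpolation=cv2.INTER_CUBIC) for x in(a,b)]))
E
```

```text
clock: 4.5
tool_pos: [0.6203, 0.1375, 0.1062]
orientation: [0.0, 0.844, 0.537, 0.001]
contact_force: [0.5, 0.6, 0.7]
gripper_width: 0.0006
gripper_force: 0.0
```

View pics/n1.png

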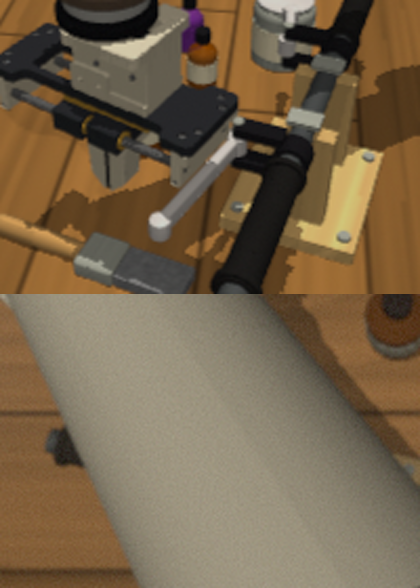

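The side crop shows the shut fingers at about (115,165), outside the blade with a gap left. The body is above the clamp. I'll close most of that gap.

```bash
python3 -m creep '[[[0.25,0.55,0,0,0,0,1],[-0.9,0.42,0,0,0,0,1],[-0.9,0.42,0,0,0,0,1],[-0.7,0.32,0,0,0,0,1],[0,0,0,0,0,0,1],[0,0,0,0,0,0,1]]]'
python3 -m creep '[[[-0.4,0.18,0,0,0,0,1],[0,0,0,0,0,0,1]]]'
python3 -m creep '[[[-0.4,0.18,0,0,0,0,1],[0,0,0,0,0,0,1]]]'
python3 - <<'E'
from h import *
a=r.snapshot("side")[190:300,230:380,::-1]
cv2.imwrite("pics/n2.png",cv2.resize(a,None,fx=4,fy=4,interpolation=cv2.INTER_CUBIC))
E
```

```text
clock: 5.35
tool_pos: [0.5973, 0.1537, 0.1048]
orientation: [0.0, 0.844, 0.537, 0.0]
contact_force: [0.1, -1.0, -0.1]
gripper_width: 0.0005
gripper_force: 0.0
clock: 5.6
tool_pos: [0.5928, 0.156, 0.1047]
orientation: [-0.0, 0.844, 0.537, -0.0]
contact_force: [-0.6, -0.0, 1.1]
gripper_width: 0.0006
gripper_force: 0.0
clock: 5.85
tool_pos: [0.5887, 0.1579, 0.1047]
orientation: [-0.0, 0.844, 0.537, -0.0]
contact_force: [0.6, 0.9, -0.4]
gripper_width: 0.0006
gripper_force: 0.0
```

View pics/n2.png

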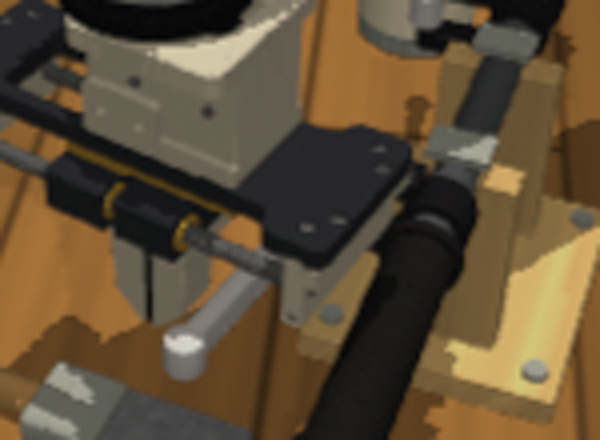

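```bash
python3 -m creep '[[[-0.33,0.22,0,0,0,0,1],[0,0,0,0,0,0,1]]]'
python3 -m creep '[[[-0.38,0.28,0,0,0,2.9,1],[-0.38,0.28,0,0,0,2.9,1],[0,0,0,0,0,0,1]]]'
python3 -m creep '[[[-0.4,0.24,0,0,0,2.9,1],[-0.4,0.24,0,0,0,2.9,1],[0,0,0,0,0,0,1]]]'
```

```text
clock: 6.15
tool_pos: [0.5854, 0.1602, 0.1048]
orientation: [-0.0, 0.844, 0.537, -0.0]
contact_force: [0.2, 0.8, -0.5]
gripper_width: 0.0001
gripper_force: 0.0
clock: 6.52
tool_pos: [0.5783, 0.1654, 0.1048]
orientation: [0.0, 0.815, 0.579, 0.0]
contact_force: [2.6, -0.5, -1.0]
gripper_width: 0.0006
gripper_force: 1.3
clock: 6.9
tool_pos: [0.57, 0.1706, 0.1049]
orientation: [-0.0, 0.785, 0.62, 0.0]
contact_force: [4.4, -0.7, -0.9]
gripper_width: 0.0005
gripper_force: 1.7
```

```bash
python3 -m creep '[[[-0.42,0.2,0,0,0,2.9,1],[-0.43,0.2,0,0,0,2.8,1],[0,0,0,0,0,0,1],[0,0,0,0,0,0,1]]]'
python3 -m creep '[[[-0.22,0.09,0,0,0,1.4,1],[0,0,0,0,0,0,1]]]'
python3 - <<'E'
from h import *
a=r.snapshot("side")[190:310,230:380,::-1]
cv2.imwrite("pics/n3.png",cv2.resize(a,None,fx=4,fy=4,interpolation=cv2.INTER_CUBIC))
E
```

```text
clock: 7.4
tool_pos: [0.5621, 0.1746, 0.1049]
orientation: [-0.0, 0.754, 0.657, 0.001]
contact_force: [3.5, 0.6, -2.0]
gripper_width: 0.0006
gripper_force: 2.1
clock: 7.65
tool_pos: [0.5598, 0.1755, 0.1049]
orientation: [-0.0, 0.745, 0.667, 0.0]
contact_force: [4.6, 1.2, -1.8]
gripper_width: 0.0006
gripper_force: 2.2
```

View pics/n3.png

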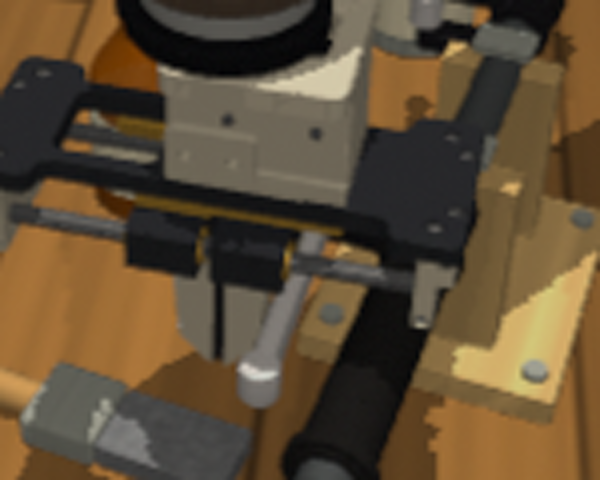

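The blade has moved in with the fingers against its outer face, its tip at crop (260,380). It's still clear of the grip. I'll go on in small steps until the force rises.

```bash
for i in 1; do :; done; python3 -m creep '[[[-0.15,0.06,0,0,0,0.9,1],[0,0,0,0,0,0,1]]]'
python3 -m creep '[[[-0.15,0.06,0,0,0,0.9,1],[0,0,0,0,0,0,1]]]'
python3 -m creep '[[[-0.1,0.02,0,0,0,0.4,1],[0,0,0,0,0,0,1],[0,0,0,0,0,0,1]]]'
```

```text
clock: 7.95
tool_pos: [0.5583, 0.1761, 0.1049]
orientation: [-0.0, 0.74, 0.672, 0.0]
contact_force: [4.6, 2.2, -1.1]
gripper_width: 0.0003
gripper_force: 2.3
clock: 8.2
tool_pos: [0.5568, 0.1767, 0.1049]
orientation: [-0.0, 0.735, 0.678, 0.0]
contact_force: [5.6, 1.0, -1.0]
gripper_width: 0.0007
gripper_force: 2.3
clock: 8.57
tool_pos: [0.556, 0.1769, 0.1049]
orientation: [-0.0, 0.733, 0.681, 0.001]
contact_force: [5.4, 2.1, -1.7]
gripper_width: 0.0009
gripper_force: 2.4
```

```bash
python3 -m creep '[[[-0.1,0.01,0,0,0,0,1],[0,0,0,0,0,0,1],[0,0,0,0,0,0,1]]]'
python3 -m creep '[[[-0.1,0.01,0,0,0,0,1],[0,0,0,0,0,0,1],[0,0,0,0,0,0,1]]]'
python3 -m creep '[[[-0.08,0.01,0,0,0,0,1],[0,0,0,0,0,0,1],[0,0,0,0,0,0,1]]]'
```

```text
clock: 8.95
tool_pos: [0.555, 0.1771, 0.105]
orientation: [-0.0, 0.733, 0.681, 0.001]
contact_force: [5.5, 2.3, -1.7]
gripper_width: 0.0005
gripper_force: 2.4
clock: 9.32
tool_pos: [0.554, 0.1773, 0.105]
orientation: [-0.0, 0.733, 0.681, 0.001]
contact_force: [5.7, 2.3, -1.3]
gripper_width: 0.0007
gripper_force: 2.5
clock: 9.7
tool_pos: [0.5533, 0.1774, 0.105]
orientation: [-0.0, 0.733, 0.681, 0.001]
contact_force: [5.2, 3.0, -2.2]
gripper_width: 0.0002
gripper_force: 2.5
```

```bash
python3 -m creep '[[[-0.08,0.01,0,0,0,0,1],[0,0,0,0,0,0,1],[0,0,0,0,0,0,1]]]'
python3 -m creep '[[[-0.08,0.01,0,0,0,0,1],[0,0,0,0,0,0,1],[0,0,0,0,0,0,1]]]'
python3 -m creep '[[[-0.06,0.0,0,0,0,0,1],[0,0,0,0,0,0,1],[0,0,0,0,0,0,1]]]'
```

```text
clock: 10.07
tool_pos: [0.5529, 0.1774, 0.105]
orientation: [0.0, 0.733, 0.681, 0.001]
contact_force: [6.2, 2.8, -2.5]
gripper_width: 0.0003
gripper_force: 3.1
clock: 10.45
tool_pos: [0.5528, 0.1775, 0.105]
orientation: [0.0, 0.733, 0.68, 0.002]
contact_force: [7.9, 2.6, -4.2]
gripper_width: 0.0005
gripper_force: 3.9
clock: 10.82
tool_pos: [0.5527, 0.1775, 0.1051]
orientation: [0.001, 0.733, 0.68, 0.002]
contact_force: [9.8, 2.0, -4.7]
gripper_width: 0.0003
gripper_force: 4.5
```

The stop is at TCP x ≈ 0.5528: the motion has stalled and the force is rising. One more small push, then a full release.

```bash
python3 -m creep '[[[-0.08,0.0,0,0,0,0,1],[0,0,0,0,0,0,1],[0,0,0,0,0,0,1]]]'
python3 -m creep '[[[0.4,-0.03,0,0,0,0,1],[0.4,-0.1,0,0,0,-2.9,1],[0.4,-0.2,0,0,0,-2.9,1],[0.4,-0.24,0,0,0,-2.9,1],[0.4,-0.24,0,0,0,-2.9,1],[0.4,-0.26,0,0,0,-2.9,1],[0.4,-0.28,0,0,0,-2.9,1],[0.4,-0.28,0,0,0,-2.6,1],[0,0,0,0,0,0,1]]]'
python3 -m creep '[[[0.5,-0.23,0,0,0,0,1],[0.6,-0.27,0,0,0,0,1],[0,0,0,0,0,0,1],[0,0,0,0,0,0,1],[0,0,0,0,0,0,1],[0,0,0,0,0,0,1]]]'
python3 - <<'E'
from h import *
a=r.snapshot("side")[190:310,230:380,::-1]
cv2.imwrite("pics/n4.png",cv2.resize(a,None,fx=4,fy=4,interpolation=cv2.INTER_CUBIC))
E
```

```text
clock: 11.2
tool_pos: [0.5527, 0.1775, 0.1052]
orientation: [0.001, 0.733, 0.68, 0.003]
contact_force: [11.4, 3.4, -6.7]
gripper_width: 0.0006
gripper_force: 5.4
clock: 12.32
tool_pos: [0.5808, 0.1597, 0.1041]
orientation: [0.0, 0.84, 0.543, -0.001]
contact_force: [1.6, -0.7, 1.0]
gripper_width: 0.0005
gripper_force: 1.2
clock: 13.08
tool_pos: [0.5925, 0.1558, 0.1048]
orientation: [-0.0, 0.839, 0.543, -0.0]
contact_force: [-0.1, 0.1, -0.5]
gripper_width: 0.0003
gripper_force: 0.0
```

View pics/n4.png

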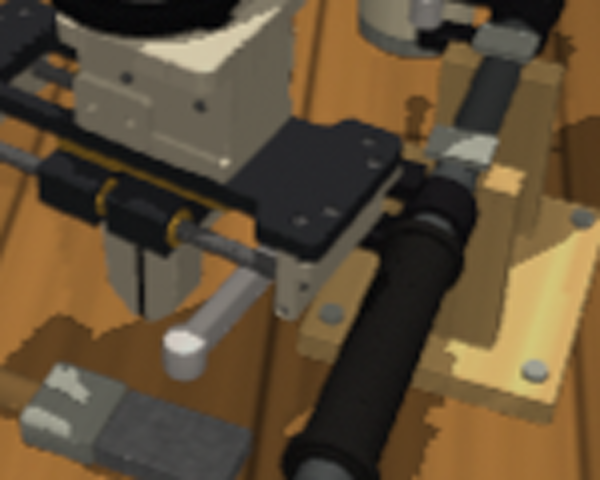

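The lever is back at rest, its tip at crop (184,355) as before, and the fingers are clear of it. Now the second press.

```bash
python3 -m creep '[[[-0.4,0.25,0,0,0,0,1],[-0.33,0.22,0,0,0,0,1],[-0.38,0.28,0,0,0,2.9,1],[-0.38,0.28,0,0,0,2.9,1],[-0.4,0.24,0,0,0,2.9,1],[-0.4,0.24,0,0,0,2.9,1],[-0.42,0.2,0,0,0,2.9,1],[-0.43,0.2,0,0,0,2.8,1],[0,0,0,0,0,0,1],[0,0,0,0,0,0,1]]]'
python3 -m creep '[[[-0.2,0.07,0,0,0,1.3,1],[-0.2,0.07,0,0,0,1,1],[0,0,0,0,0,0,1],[0,0,0,0,0,0,1]]]'
```

```text
clock: 14.38
tool_pos: [0.5617, 0.1752, 0.105]
orientation: [-0.0, 0.748, 0.663, 0.001]
contact_force: [4.6, 2.7, -2.2]
gripper_width: 0.0004
gripper_force: 2.1
clock: 14.88
tool_pos: [0.5579, 0.1767, 0.1051]
orientation: [0.0, 0.735, 0.678, 0.001]
contact_force: [4.8, 2.5, -0.8]
gripper_width: 0.0007
gripper_force: 2.3
```

```bash
python3 -m creep '[[[-0.2,0.03,0,0,0,0.4,1],[-0.2,0.03,0,0,0,0,1],[0,0,0,0,0,0,1],[0,0,0,0,0,0,1]]]'
python3 -m creep '[[[-0.1,0.01,0,0,0,0,1],[-0.08,0,0,0,0,0,1],[0,0,0,0,0,0,1],[0,0,0,0,0,0,1]]]'
python3 -m creep '[[[-0.08,0,0,0,0,0,1],[0,0,0,0,0,0,1],[0,0,0,0,0,0,1]]]'
```

```text
clock: 15.38
tool_pos: [0.5541, 0.1774, 0.1051]
orientation: [0.0, 0.732, 0.681, 0.001]
contact_force: [5.9, 2.9, -1.7]
gripper_width: 0.0004
gripper_force: 2.5
clock: 15.88
tool_pos: [0.5529, 0.1776, 0.1052]
orientation: [0.0, 0.733, 0.681, 0.001]
contact_force: [7.0, 3.7, -2.9]
gripper_width: 0.0003
gripper_force: 3.2
clock: 16.25
tool_pos: [0.5528, 0.1776, 0.1053]
orientation: [0.001, 0.733, 0.681, 0.002]
contact_force: [7.9, 2.5, -4.4]
gripper_width: 0.0002
gripper_force: 4.0
```

```bash
python3 -m creep '[[[-0.1,0,0,0,0,0,1],[0,0,0,0,0,0,1],[0,0,0,0,0,0,1]]]'
python3 -m creep '[[[-0.05,0,0,0,0,0,1],[0,0,0,0,0,0,1],[0,0,0,0,0,0,1],[0,0,0,0,0,0,1]]]'
python3 - <<'E'
from h import *
a=r.snapshot("side")[190:310,230:380,::-1]
cv2.imwrite("pics/n5.png",cv2.resize(a,None,fx=4,fy=4,interpolation=cv2.INTER_CUBIC))
E
```

```text
clock: 16.62
tool_pos: [0.5527, 0.1776, 0.1053]
orientation: [0.001, 0.733, 0.681, 0.003]
contact_force: [11.9, 4.0, -5.6]
gripper_width: 0.0007
gripper_force: 5.1
clock: 17.12
tool_pos: [0.5526, 0.1776, 0.1054]
orientation: [0.001, 0.733, 0.68, 0.003]
contact_force: [12.5, 3.2, -7.0]
gripper_width: 0.0004
gripper_force: 5.6
```

View pics/n5.png

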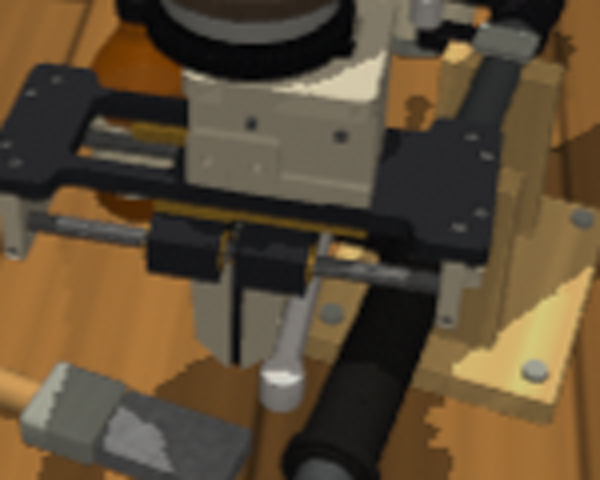

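The lever is held at its stop, its tip at crop (282,385), with a visible gap to the grip and about 12 N steady.

```bash
python3 -c "
from station import r
print(r.hand_in())"
```

```text
the job is handed in; nothing more can be done
None
```

I pressed the long brake lever in to its stop, let it spring fully back out, then pressed it to the stop again and handed in holding it there at about 12 N; in the pictures it stopped short of the grip.

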